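# Tip out the pipe nipples and cover the pan

### The arm

A 7-joint arm with a two-finger parallel gripper is mounted at the origin on the work surface. World frame = base frame: x ahead of the robot, y to its left, z up, the work surface at z = 0. Lengths are in m, angles in rad, forces in N, time in s.
With the tool pointing down it reaches from about 0.425 to 0.875 m from the base axis. Payload 4.7 kg.
Tool frame: the origin (TCP) lies at the very end of the fingers, on their centre line; the grasp point (between the pads) lies r.pinch_z behind it (r.pinch_z is the distance from the TCP to the grasp point, in m); z points along the fingers, y is the line along which they close (so a half turn about z gives the same grasp; the last joint's range is limited). The gripper opens to 85 mm and grips with 20 to 120 N. Pads are 22 mm wide; open, the fingers measure 114 mm over their backs; the gripper's body (76 mm by 85 mm) begins 54 mm behind the grasp point. The pads swing forward as they close: fully open they stand 13 mm farther back than shut.
Start: joints at [1.215, 0.321, -0.07, 1.45, 0.023, 1.371, -0.057], TCP at [0.235, -0.606, 0.231] pointing down, gripper open.
Joint ranges: [-2.86, 2.86], [-0.3, 2.09], [-1.38, 1.24], [0.06, 2.45], [-1.56, 4.7], [0.09, 2.05], [-2.69, 2.69]. Speed limits (rad/s): [2.57, 2.57, 3.14, 3.14, 3.14, 3.14, 3.14].

### API

Orientations are given as a rotation vector (axis times angle).
In Python, from plant import r, claw, inverse_kinematics, optics, search_frame, outline_of, telemetry gives the robot as it stands. Calls block until the motion is done:
- r.movep(position, orientation): joint-space move of the TCP to a pose.
- r.move_straight(position, rotation=None, v=0.15): straight line of the TCP; rotation=None keeps the orientation; v is the mean speed in m/s.
- r.move_joints(angles): joint-space move.
- claw.command_gripper(opening, grasp_force=None): opening from 0.0 (shut) to 1.0 (fully open); grasp_force is the grip in N (None keeps the last); returns when the fingers have stopped.
- r.sleep(seconds).
- inverse_kinematics(position, orientation): joint angles nearest the present ones, or None.
- optics.get_image(name): name is "scene" or "top" or "wrist"; returns a dict with "pixels" (384x512x3 uint8, red, green, blue), "K" (3x3 intrinsics, pixels), "rvec" (rotation vector, rad) and "tvec" (3), from world to camera coordinates, as OpenCV has them; the wrist camera has in their place "mount" (4x4, takes a point from camera to tool coordinates, whose origin is the TCP and whose axes are the flange's). Camera axes: x right, y down, z forward; pixel columns grow to the right and rows downward; lengths in m; the calibration is good to about 2 mm. A picture is of the moment at which its call begins: read the wrist's pose just before it. There is no depth.
A pose or a line that the arm cannot do raises r.IKError and nothing moves.
- r.finish_job(): hands the job in; it is judged then, once.
Trained networks look in the newest picture that a camera, given by its name, has taken for a name from the list of things; names that differ only in an ending like _2 or _b are one class to them, and where a whole thing is asked for, a point or a joint stands for the part that bears it (a point fixed in the world has none). Each returns a list of dicts, best first, with "conf" (0 to 1); they miss things now and then, are a little off and sometimes report something else, mostly with a low value. They report only what shows in the picture. A call takes as long as a camera call. They do not tell look-alikes from the thing itself.
- search_frame(name, camera): "centre" ([x, y, z] in m, in world coordinates, good to about 4 mm: the middle of the surface that is visible of it).
- outline_of(name, camera): "mask" (384x512 bool, what is visible of it).
Readings, each from a call of its own:
- telemetry.read_time(): time.
- telemetry.read_joint_pos(): joint angles.
- telemetry.read_dq(): joint speeds.
- telemetry.read_joint_torque(): joint torques, N m.
- telemetry.read_eef_pos(): TCP position.
- telemetry.read_ee_rot(): TCP orientation.
- telemetry.read_contact_force(): force on the tool from outside, world axes, zero at the start.
- telemetry.read_moment(): the same for the moment, N m.
- telemetry.read_grip_width(): opening from 0.0 (shut) to 1.0 (fully open).
- telemetry.read_grasp_force(): force on a finger pad.
Only numpy, scipy, OpenCV 4.12 (cv2) and the standard library are available. Lean on these libraries where they do the work, as an engineer would, in place of code of your own. Each camera call takes 0.05 s, during which the arm holds its last target. There are 200 camera calls.

### The job

Take the steel pan by its red handle and tip it forward to about 40 degrees (never more than 50), keeping it there until both pipe nipples have rolled out into the wooden crate, then bring the pan all the way back to level. Then close the empty pan with the loose yellow cover, seated flat on the rim all round, and leave the flange, the paint tin and the wrench where they are.

Things in the scene. Friction and masses are not known exactly. Their poses are not given: they have to be found in the camera images.
- stand: blue steel stand fixed to the table (base 170 x 170 x 8, 79 tall rear rest, two 108 tall hinge cheeks at y = +-71). Origin on the table, under the front lip of the level pan; +x points from the lip to the red handle (away from the crate), z up
- hinge (a point): middle of the pan's hinge axis, fixed: in the stand's frame at x 30, z 101; the hinge axis is the stand's y axis; axes as the stand's
- pan (a joint): tilt of the steel pan in rad: 0 is level (its stop); it grows as the handle is lifted and the front lip goes down towards the crate (turn about the stand's -y axis); stop at 1.15. Stiff hinge: the pan stays where it is left, and the handle takes about 8 N to lift. Things roll out over the lip at tilts above 20 degrees
- pan_rim (a point): centre of the mouth of the pan, in the rim's plane; turns with the pan; x towards the handle, y along the hinge, z out of the mouth. The pan is 150 (x) x 120 (y) outside, walls 5, 36 deep inside, its rim 125 above the table when level; the floor runs 46 forward from the rear wall, then ramps up at 20 degrees to the front lip
- pan_grip (a point): grip point of the pan's red handle: an upright plate 10 thick (x), 60 wide (y), its top 20 above this point; its middle is 46 behind the pan's outside rear wall (41 clear between), a bracket joins it to the wall 32 and more below this point. When level, this point is 127 above the table and 166 behind the hinge. Axes as pan_rim
- crate: small open wooden crate fixed to the table in front of the pan, 170 (x) x 210 (y) x 65 tall, walls and floor 9; origin at the centre of its underside
- nipple1: brass pipe nipple, a roller 24 in diameter and 36 long, lying in the pan; origin at its centre, y along its length
- nipple2: a second nipple, the same
- cover: loose yellow cover lying on the table, 166 (x) x 136 (y): 5 thick plate, 8 deep skirt round its edge (inside it 158 x 128: 4 play all round the pan), a black bar on top. Origin: centre of the skirt's lower edge, 8 under the plate. Seated, the plate lies on the rim, origin 8 below pan_rim, long side along the pan's, either way round
- cover_grip (a point): where to grip the cover's black bar: bar 12 thick (x), 60 long (y), standing 34 above the plate; this point is 37 above the cover's origin, 24 above the plate's top and 10 below the bar's top; axes as the cover's
- flange: bystander: black weld-neck pipe flange standing on its face, 108 diameter, 52 tall; origin at the centre of its underside
- tin: bystander: low green paint tin, 64 diameter, 60 tall; origin at the centre of its underside
- wrench: bystander: steel wrench 150 long lying on the table; origin under its middle, x along it
Not all that is in view belongs to the job. Several things look just like the cover: the one meant starts farthest from the robot's base.

How it is judged:
By the outcome, as a careful person would: the job done as asked, in the order asked, and still so for the second after the job is handed in, with the robot touching nothing.
It also fails if it takes over 58 s, if anything falls off the work surface, if the arm or the gripper's body presses on something with over 40 N, if the wrist force passes 120 N, or if a joint passes its speed limit or range.

## Working session

There is one attempt and no reset: what is moved stays moved. The work goes in short steps, each a Python script; the robot and the scene stay as the last script left them, time stands still between calls to the robot, and variables do not carry over. Pictures are saved under pics/ and viewed, at most 12 in all, crops included, and the job is handed in when it is done.

```bash
ls; mkdir -p pics; python3 - <<'E'
from plant import r, claw, inverse_kinematics, optics, search_frame, outline_of, telemetry
import cv2, numpy as np
for c in ["scene","top"]:
    im=optics.get_image(c); cv2.imwrite(f"pics/{c}0.png",im["pixels"][:,:,::-1])
    R=cv2.Rodrigues(np.array(im["rvec"],float))[0]; print(c,"campos",(-R.T@np.array(im["tvec"])).round(3),im["K"][0][0])
    for n in ["stand","pan","pan_grip","crate","nipple1","cover","cover_grip","flange","tin","wrench"]:
        for d in search_frame(n,c): print(c,n,np.round(d["centre"],3),round(d["conf"],2))
print(telemetry.read_time(), r.pinch_z, telemetry.read_eef_pos(), telemetry.read_ee_rot())
E
```

```text
pics
scene campos [1.154 0.261 0.952] 365.7007174043099
scene stand [0.528 0.018 0.098] 0.58
scene pan [ 0.512 -0.001  0.106] 0.58
scene pan_grip [0.509 0.004 0.112] 0.66
scene crate [0.308 0.044 0.03 ] 0.97
scene nipple1 [0.555 0.019 0.114] 0.51
scene nipple1 [ 0.544 -0.031  0.114] 0.44
scene cover [0.321 0.283 0.015] 0.94
scene cover [ 0.226 -0.306  0.011] 0.72
scene cover [ 0.467 -0.239  0.013] 0.55
scene cover_grip [ 0.467 -0.246  0.016] 0.81
scene cover_grip [0.321 0.279 0.014] 0.8
scene cover_grip [ 0.226 -0.3    0.014] 0.79
scene flange [0.534 0.26  0.015] 0.6
scene tin [0.708 0.131 0.06 ] 0.72
scene tin [0.513 0.    0.109] 0.3
scene wrench [ 0.666 -0.137  0.009] 0.73
scene wrench [ 0.464 -0.24   0.012] 0.35
top campos [0.385 0.016 1.149] 399.71203854294754
top stand [ 0.515 -0.003  0.1  ] 0.98
top pan [ 0.51  -0.     0.106] 0.66
top pan_grip [0.513 0.002 0.106] 0.87
top pan_grip [ 0.453 -0.24   0.012] 0.66
top crate [0.359 0.016 0.01 ] 0.7
top nipple1 [ 0.545 -0.036  0.113] 0.61
top nipple1 [0.357 0.015 0.008] 0.41
top cover [0.313 0.283 0.016] 0.83
top cover [ 0.454 -0.238  0.012] 0.64
top cover [ 0.213 -0.307  0.008] 0.62
top cover_grip [ 0.456 -0.242  0.013] 0.97
top cover_grip [0.309 0.277 0.013] 0.93
top flange [0.512 0.251 0.014] 0.63
top tin [0.691 0.126 0.063] 0.94
top wrench [ 0.655 -0.144  0.004] 0.6
top wrench [ 0.512 -0.     0.105] 0.38
1.1 0.0187 [ 0.234873   -0.60609241  0.23136331] [ 3.08795073e+00  5.77487280e-01 -6.41169252e-05]
```

View pics/top0.png

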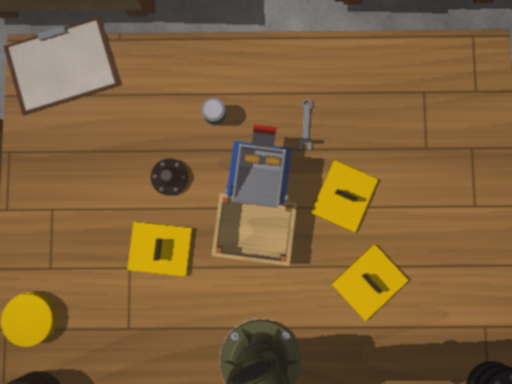

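View pics/scene0.png

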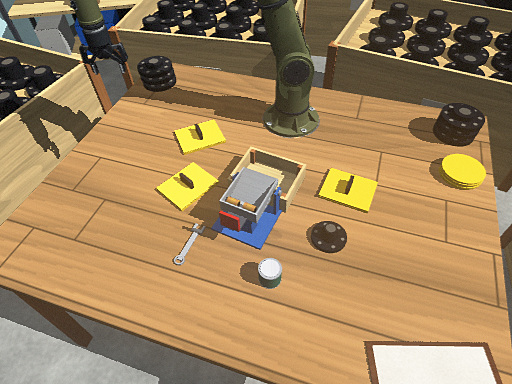

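Top view: the cover look-alikes are A (346,196), B (371,282) and C (160,249). A lies about 0.52 m from the base, C 0.42 m and B 0.38 m, so A is the one meant. The pan's red handle is at (264,130), pointing away from the robot, and the nipples are at (262,158). The scene view shows the same: A is at (187,185) and the handle at (231,220). Next I'll measure these and crop A to confirm.

```bash
cat > h.py <<'E'
from plant import r, claw, inverse_kinematics, optics, search_frame, outline_of, telemetry
import cv2, numpy as np
from scipy.spatial.transform import Rotation as Ro
def cam(c):
    """image, K, R, t (world->camera)"""
    p=np.array(telemetry.read_eef_pos()); q=Ro.from_rotvec(telemetry.read_ee_rot()).as_matrix()
    im=optics.get_image(c); K=np.array(im["K"],float)
    if c=="wrist":
        T=np.eye(4); T[:3,:3]=q; T[:3,3]=p; W=np.linalg.inv(T@np.array(im["mount"])); return im["pixels"],K,W[:3,:3],W[:3,3]
    return im["pixels"],K,Ro.from_rotvec(np.array(im["rvec"],float).ravel()).as_matrix(),np.array(im["tvec"],float).ravel()
def plane(uv,z,K,R,t):
    """pixels -> world points at height z"""
    uv=np.atleast_2d(np.asarray(uv,float)); d=np.c_[uv,np.ones(len(uv))]@np.linalg.inv(K).T@R; c=-R.T@t
    return c+d*((z-c[2])/d[:,2])[:,None]
def proj(P,K,R,t):
    q=(np.atleast_2d(P)@R.T+t)@K.T; return q[:,:2]/q[:,2:]
def tri(views):
    """[(uv,K,R,t)] -> least-squares point"""
    A=0;b=0
    for uv,K,R,t in views:
        d=R.T@np.linalg.inv(K)@[*uv,1]; d/=np.linalg.norm(d); M=np.eye(3)-np.outer(d,d); A=A+M; b=b+M@(-R.T@t)
    return np.linalg.solve(A,b)
def down(yaw):
    """tool down, closing line (tool y) at 'yaw' in the world plane"""
    y=np.array([np.cos(yaw),np.sin(yaw),0]); z=np.array([0,0,-1.]); return np.c_[np.cross(y,z),y,z]
def hsv(px): return cv2.cvtColor(px,cv2.COLOR_RGB2HSV).astype(int)
def red(px): h=hsv(px); return (((h[...,0]<8)|(h[...,0]>172))&(h[...,1]>150)&(h[...,2]>60)).astype(np.uint8)
def yellow(px): h=hsv(px); return ((h[...,0]>21)&(h[...,0]<33)&(h[...,1]>190)&(h[...,2]>80)).astype(np.uint8)
def blob(m,near):
    n,l,s,c=cv2.connectedComponentsWithStats(m); i=1+min((i for i in range(n-1) if s[i+1,4]>15),key=lambda i:np.hypot(*(c[i+1]-near)))
    return (l==i).astype(np.uint8),c[i],s[i]
E
python3 - <<'E'
from h import *
V={c:cam(c) for c in("scene","top")}
hr={c:blob(red(V[c][0]),n) for c,n in(("top",(264,130)),("scene",(231,220)))}
print("handle",tri([(hr[c][1],*V[c][1:]) for c in hr]).round(4),{c:hr[c][2] for c in hr})
cv_={c:blob(yellow(V[c][0]),n) for c,n in(("top",(346,196)),("scene",(187,185)))}
for c in cv_:
    hull=cv2.convexHull(cv2.findContours(cv_[c][0],cv2.RETR_EXTERNAL,cv2.CHAIN_APPROX_NONE)[0][0])[:,0]
    W=plane(hull,.010,*V[c][1:])[:,:2]; rc=cv2.minAreaRect((W*1000).astype(np.float32)); print(c,"cover rect mm",rc)
    m=np.zeros_like(cv_[c][0]); cv2.fillConvexPoly(m,hull.astype(np.int32),1); m=cv2.erode(m,np.ones((3,3)))
    dk=m*(V[c][0].max(2)<70); v,u=np.nonzero(dk); B=plane(np.c_[u,v],.04,*V[c][1:])[:,:2]*1000; print("bar",cv2.minAreaRect(B.astype(np.float32)), (u.mean(),v.mean()))
# pan rim estimate: blue/grey outline of the stand+pan in top
for n in("crate",):
    search_frame(n,"top"); o=outline_of(n,"top")[0]["mask"].astype(np.uint8); hull=cv2.convexHull(np.argwhere(o)[:,::-1].astype(np.int32))[:,0]
    print(n,cv2.minAreaRect((plane(hull,.065,*V["top"][1:])[:,:2]*1000).astype(np.float32)))
v,u=np.nonzero(hr["top"][0]); B=plane(np.c_[u,v],.147,*V["top"][1:])[:,:2]*1000; print("handle rect",cv2.minAreaRect(B.astype(np.float32)))
p=V["top"][0]
a=cv2.resize(p[150:240,300:420],None,fx=5,fy=5,interpolation=cv2.INTER_CUBIC)[:,:400]
b=cv2.resize(p[115:215,220:300],None,fx=5,fy=5,interpolation=cv2.INTER_CUBIC)[:450]
cv2.imwrite("pics/crop1.png",np.hstack([a,b])[:,:,::-1])
E
```

```text
handle [ 0.6216 -0.0117  0.1311] {'top': array([253, 125,  23,   9, 141], dtype=int32), 'scene': array([219, 211,  21,  20,  78], dtype=int32)}
top cover rect mm ((456.0336608886719, -243.6450958251953), (141.8519287109375, 169.2921600341797), 65.47655487060547)
bar ((455.9024353027344, -243.48866271972656), (56.771148681640625, 9.554515838623047), 66.18267822265625) (np.float64(346.6231884057971), np.float64(194.97101449275362))
scene cover rect mm ((512.192626953125, -190.76699829101562), (6.460766315460205, 113.08480072021484), 64.79627227783203)
bar ((0.0, 0.0), (0.0, 0.0), 0.0) (np.float64(nan), np.float64(nan))
crate ((363.87652587890625, 15.62408447265625), (212.00045776367188, 169.86732482910156), 82.71366119384766)
handle rect ((618.722412109375, -12.674980163574219), (56.856964111328125, 16.743093490600586), 81.87041473388672)<stdin>:10: RuntimeWarning: Mean of empty slice.
  ret = ret.dtype.type(ret / rcount)
```

View pics/crop1.png

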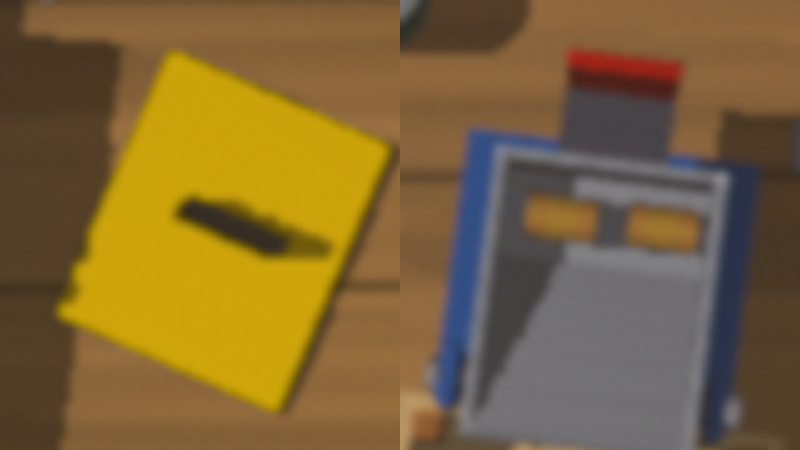

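Crop: the left part shows cover A, a yellow rectangular plate with a black bar across its middle; the rectangle measures about 169x142 mm at (0.456,-0.244), which fits. The right part shows the red handle top and both nipples near the pan's rear wall. The handle triangulates to z 0.131, as it should. Next I check reachability, then go in for a close look.

```bash
cat > geo.py <<'E'
from h import *
def rz(a): return Ro.from_euler('z',a).as_matrix()
def handle_pose(G,yaw,th,flip=0,dz=0.,pz=None):
    """TCP pose gripping the handle; G level grip point, yaw of stand x, th tilt"""
    S=rz(yaw); Rt=S@Ro.from_rotvec([0,-th,0]).as_matrix()
    H=G-S@np.array([.166,0,.026]); p=H+Rt@np.array([.166,0,.026+dz-r.pinch_z])
    return p,(Rt@S.T@down(yaw+np.pi*flip))
E
python3 - <<'E'
from geo import *
yaw=np.radians(-7.5); G=np.array([.621,-.012,.127])
ik=lambda p,R: inverse_kinematics(p,Ro.from_matrix(R).as_rotvec())
for f in(0,1):
    for th in(0,20,42):
        q=ik(*handle_pose(G,yaw,np.radians(th),f)); print(f,th,None if q is None else np.round(q,2))
    q=ik(np.array([.621,-.012,.27]),down(yaw+np.pi*f)); print("hover",None if q is None else np.round(q,2))
    cy=np.radians(-24)
    for z in(.05,.25):
        q=ik(np.array([.456,-.2436,z]),down(cy+np.pi*f)); print("cover",f,None if q is None else np.round(q,2))
    C=G+rz(yaw)@[-.046-.075,0,0]
    for z in(.14,.25):
        q=ik(np.array([*C[:2],z]),down(yaw+np.pi*f)); print("place",None if q is None else np.round(q,2))
p=optics.get_image("wrist"); print(np.round(p["mount"],3),p["K"][0][0])
print(telemetry.read_time())
E
```

```text
0 0 [ 0.54  0.44 -0.7   1.65  0.3   1.17 -0.37]
0 20 [ 0.78  0.1  -0.88  1.93  0.21  0.81 -0.33]
0 42 [ 0.15 -0.28 -0.26  2.28  0.24  0.44 -0.44]
hover [ 0.58  0.33 -0.76  1.45  0.23  1.45 -0.32]
cover 0 [ 0.85  0.24 -0.45  1.96  0.13  0.96 -0.08]
cover 0 [ 0.87  0.05 -0.45  1.74  0.02  1.36  0.  ]
place [ 0.71  0.14 -0.81  1.91  0.11  1.14 -0.28]
place [ 0.59  0.02 -0.65  1.76  0.01  1.36 -0.2 ]
1 0 [ 0.84  0.65 -1.18  1.64  0.62  1.28  2.55]
1 20 None
1 42 [-0.29 -0.29  0.12  2.29  0.51  0.49  2.47]
hover [ 0.83  0.48 -1.18  1.44  0.44  1.51  2.68]
cover 1 [-0.59  0.46  1.23  2.01 -0.5   1.03 -2.69]
cover 1 None
place None
place None
[[-0.001 -0.947 -0.323  0.083]
 [ 1.    -0.001 -0.001  0.001]
 [ 0.001 -0.323  0.947 -0.143]
 [ 0.     0.     0.     1.   ]] 278.38374561306534
1.35
```

```bash
cat > look.py <<'E'
from geo import *
import pickle,sys
def go(p,R,fn=r.movep,**k): return fn(np.asarray(p),Ro.from_matrix(R).as_rotvec(),**k)
def snap(name):
    r.sleep(.1); V=cam("wrist"); cv2.imwrite(f"pics/{name}.png",V[0][:,:,::-1]); pickle.dump(V,open(f"pics/{name}.pkl","wb")); return V
E
python3 - <<'E'
from look import *
yaw=np.radians(-7.5)
go([.456,-.2436,.2],down(np.radians(-24))); snap("cov1")
print(telemetry.read_time())
go([.54,.0,.26],down(yaw)); snap("pan1")
go([.60,-.005,.26],down(yaw)); snap("pan2")
print(telemetry.read_time(),telemetry.read_eef_pos())
a,b=cv2.imread("pics/pan1.png"),cv2.imread("pics/pan2.png")
cv2.imwrite("pics/v.png",a)
cv2.imwrite("pics/v2.png",np.vstack([cv2.resize(cv2.imread("pics/cov1.png"),(400,300)),cv2.resize(b,(400,300))]))
E
```

```text
3.0667
4.75 [ 0.59922965 -0.00527577  0.25991271]
```

View pics/v.png

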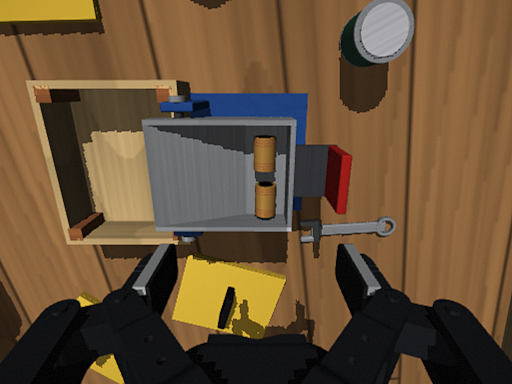

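View pics/v2.png

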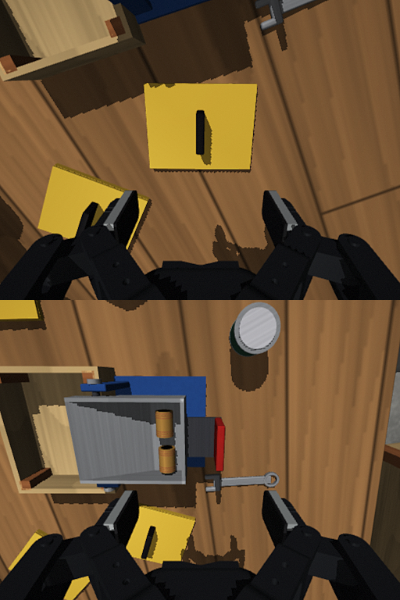

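Wrist views: in pan1 the pan rim corners are at (142,118), (296,117), (292,231) and (156,231), the red handle at (340,180) and the nipples at (264,153) and (265,200). In cov1 (half-size) cover A is centred at (200,126) with its bar at (200,132). Next I fit the pan pose to the rim corners in both views.

```bash
python3 - <<'E'
from look import *
from scipy.optimize import least_squares
V1,V2,Vc=[pickle.load(open(f"pics/{n}.pkl","rb")) for n in("pan1","pan2","cov1")]
ref=lambda V,c: cv2.cornerSubPix(cv2.cvtColor(V[0],cv2.COLOR_RGB2GRAY),np.float32(c).reshape(-1,1,2),(4,4),(-1,-1),(3,30,.01))[:,0]
c1=ref(V1,[(142,118),(296,117),(292,231),(156,231)]); c2=ref(V2,[(83,125),(238,123),(239,234),(104,235)])
print(c1.round(1).tolist(),c2.round(1).tolist())
for i in range(4): print("corner",tri([(c1[i],*V1[1:]),(c2[i],*V2[1:])]).round(4), plane(c1[i],.125,*V1[1:]).round(4)[0],plane(c2[i],.125,*V2[1:]).round(4)[0])
C=np.array([[-.075,.06,0],[.075,.06,0],[.075,-.06,0],[-.075,-.06,0]])
f=lambda p:np.r_[(proj((C@rz(p[2]).T)+[p[0],p[1],p[3]],*V1[1:])-c1).ravel(),(proj((C@rz(p[2]).T)+[p[0],p[1],p[3]],*V2[1:])-c2).ravel()]
s=least_squares(f,[.5,0,-.13,.125],loss="soft_l1"); print("pan",s.x.round(4),np.degrees(s.x[2]),f(s.x).round(1))
G=np.array([*(s.x[:2]+(rz(s.x[2])@[.121,0,0])[:2]),.127]); print("grip from rim",G.round(4))
# handle: predicted top corners vs red blob
H=np.array([[x,y,z] for z in(.02,) for x in(-.005,.005) for y in(-.03,.03)])@rz(s.x[2]).T+G
for V in(V1,V2):
    b=blob(red(V[0]),proj(G,*V[1:])[0]); hull=cv2.convexHull(np.argwhere(b[0])[:,::-1].astype(np.int32))[:,0]
    print("pred",proj(H,*V[1:]).round(0).tolist(),"red poly",cv2.approxPolyDP(hull,3,True)[:,0].tolist())
# cover
b=blob(yellow(Vc[0]),(256,165)); hull=cv2.convexHull(np.argwhere(b[0])[:,::-1].astype(np.int32))[:,0]
print("cover",cv2.minAreaRect((plane(hull,.013,*Vc[1:])[:,:2]*1000).astype(np.float32)),cv2.approxPolyDP(hull,4,True)[:,0].tolist())
E
```

```text
[[141.10000610351562, 119.4000015258789], [296.0, 119.5999984741211], [290.79998779296875, 230.6999969482422], [156.0, 231.0]] [[81.30000305175781, 124.69999694824219], [235.1999969482422, 125.5999984741211], [237.10000610351562, 235.10000610351562], [104.0, 235.0]]
corner [0.4369 0.0711 0.125 ] [0.4369 0.071  0.125 ] [0.4369 0.0711 0.125 ]
corner [0.5859 0.0503 0.1243] [0.5858 0.0504 0.125 ] [0.5859 0.0504 0.125 ]
corner [ 0.5692 -0.0686  0.1245] [ 0.5691 -0.0684  0.125 ] [ 0.5692 -0.0683  0.125 ]
corner [ 0.4189 -0.0506  0.1206] [ 0.4209 -0.0485  0.125 ] [ 0.4218 -0.0486  0.125 ]
pan [ 0.5033  0.0012 -0.1354  0.1251] -7.76010278490023 [ 0.2  0.3 -0.  -0.1  0.4 -0.  -0.1 -0.2  0.3  0.4 -0.2 -0.1  0.3  0.1
 -1.  -0.3]
grip from rim [ 0.6232 -0.0152  0.127 ]
pred [[336.0, 214.0], [342.0, 155.0], [346.0, 214.0], [353.0, 155.0]] red poly [[330, 145], [351, 156], [344, 213], [336, 212]]
pred [[276.0, 219.0], [278.0, 161.0], [286.0, 219.0], [288.0, 161.0]] red poly [[280, 150], [287, 161], [284, 218], [276, 217], [275, 151]]
cover ((455.9603576660156, -243.89495849609375), (135.3823699951172, 165.59332275390625), 65.2469253540039) [[319, 216], [261, 210], [184, 108], [328, 108]]
```

```bash
cat >> geo.py <<'E'
YAW=np.radians(-7.76); RIM=np.array([.5033,.0012,.125]); G=RIM+rz(YAW)@np.array([.120,0,.002])
COV=np.array([.456,-.2439,0]); CYAW=np.radians(65.25-90)
E
python3 - <<'E'
from look import *
claw.command_gripper(.45,50)
p,R=handle_pose(G,YAW,0,0,.07); go(p,R)
p,R=handle_pose(G,YAW,0,0); go(p,R,r.move_straight,v=.12)
print("f",np.round(telemetry.read_contact_force(),1))
claw.command_gripper(0.0,50)
print(telemetry.read_grip_width(),telemetry.read_grasp_force(),np.round(telemetry.read_contact_force(),1),telemetry.read_time(),np.round(telemetry.read_joint_pos(),2))
p,R=handle_pose(G,YAW,np.radians(4)); go(p,R,r.move_straight,v=.06)
print(np.round(telemetry.read_contact_force(),1),telemetry.read_eef_pos()-p,telemetry.read_time())
E
```

```text
f [ 0.5 -1.7  0.6]
0.10629087360306727 50.99585831165314 [1.2 0.3 3.7] 6.8 [ 0.51  0.43 -0.67  1.65  0.28  1.16 -0.36]
[3.8 0.9 2.4] [9.04059287e-04 4.42253049e-05 1.07836183e-03] 7.1417
```

```bash
python3 - <<'E'
from look import *
for th in(12,20,27,34,40):
    p,R=handle_pose(G,YAW,np.radians(th))
    try: go(p,R,r.move_straight,v=.12)
    except r.IKError as e: print("IK",th,e,np.round(telemetry.read_joint_pos(),2)); break
    print(th,np.round(telemetry.read_contact_force(),1),np.round(telemetry.read_joint_pos(),2),telemetry.read_grip_width())
r.sleep(1.5)
V=cam("top"); cv2.imwrite("pics/tilt.png",cv2.resize(V[0][100:280,180:340,::-1],None,fx=3,fy=3))
for c in("top","scene"):
    if c=="scene": cam(c)
    print(c,[(np.round(d["centre"],3),round(d["conf"],2)) for d in search_frame("nipple1",c)])
print(telemetry.read_time(),telemetry.read_grasp_force(),(np.array(telemetry.read_eef_pos())-p).round(4))
snap("tiltw")
E
```

```text
12 [4.6 0.6 3.7] [ 0.59  0.23 -0.7   1.82  0.24  0.95 -0.34] 0.11081662058896785
20 [4.4 0.3 3.7] [ 0.64  0.09 -0.72  1.93  0.18  0.81 -0.31] 0.11152248296152324
27 [2.4 0.7 5.4] [ 0.66 -0.05 -0.72  2.04  0.09  0.68 -0.26] 0.11124914538069763
34 [ 1.8 -0.2  5.1] [ 0.65 -0.18 -0.69  2.14 -0.01  0.56 -0.19] 0.1101983176705207
40 [ 0.8 -0.3  6.3] [ 0.6  -0.28 -0.64  2.23 -0.08  0.45 -0.15] 0.10684199615388984
top [(array([ 0.383, -0.061,  0.04 ]), 0.5)]
scene [(array([0.552, 0.02 , 0.038]), 0.63), (array([0.303, 0.006, 0.032]), 0.43), (array([0.315, 0.054, 0.034]), 0.41)]
10.45 51.49350821971893 [0.001  0.0001 0.0002]
```

View pics/tilt.png

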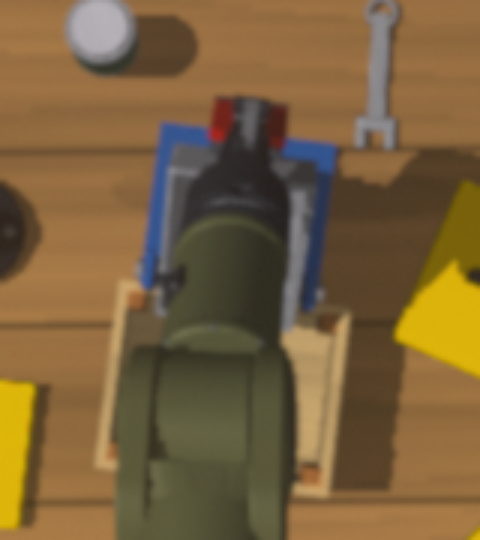

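The top view shows the arm hiding the crate, with the red handle still held at (250,115). The scene camera's detections put two nipples in the crate. I'll check them in the scene and wrist views.

```bash
python3 - <<'E'
from look import *
V=cam("scene"); a=cv2.resize(V[0][130:255,180:330,::-1],None,fx=2.6,fy=2.6)
b=cv2.resize(cv2.imread("pics/tiltw.png"),None,fx=.76,fy=.76)
b=cv2.copyMakeBorder(b,0,max(0,a.shape[0]-b.shape[0]),0,0,0); print(proj([[.303,.006,.032],[.315,.054,.034]],*V[1:]).round())
cv2.imwrite("pics/t2.png",np.hstack([a,b]))
E
```

```text
[[270. 164.]
 [282. 169.]]
```

View pics/t2.png

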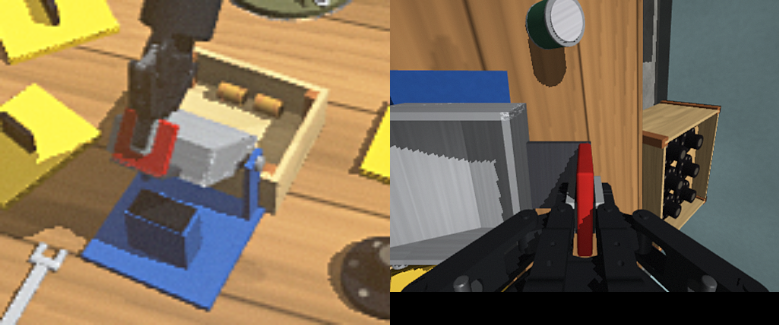

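Both nipples lie in the crate (crop pixels (232,92) and (268,102)), and the rear of the pan is empty. I'm bringing it back to level.

```bash
python3 - <<'E'
from look import *
for th in(34,27,20,12,5):
    go(*handle_pose(G,YAW,np.radians(th)),r.move_straight,v=.12)
for th in(0,-.4,-.8,-1.2):
    p,R=handle_pose(G,YAW,np.radians(th)); go(p,R,r.move_straight,v=.05)
    F=telemetry.read_contact_force(); print(th,np.round(F,1),(np.array(telemetry.read_eef_pos())-p).round(4))
    if F[2]>25: break
claw.command_gripper(.45)
p,R=handle_pose(G,YAW,0,0,.09); go(p,R,r.move_straight,v=.2)
print(telemetry.read_time())
go([.54,.0,.26],down(YAW)); V=snap("pan3")
C=np.array([[-.075,.06,0],[.075,.06,0],[.075,-.06,0],[-.075,-.06,0]])@rz(YAW).T+RIM
print(proj(C,*V[1:]).round(1).tolist()); o=V[0][...,::-1].copy()
for u in proj(C,*V[1:]): cv2.circle(o,tuple(int(round(x)) for x in u),2,(0,255,0),-1)
cv2.imwrite("pics/pan3v.png",cv2.resize(o[80:260,20:370],None,fx=2,fy=2))
print(telemetry.read_time(),telemetry.read_eef_pos())
E
```

```text
0 [ 4.2 -2.  10. ] [0.001  0.     0.0011]
-0.4 [-1.1 -1.8 14.3] [0.0008 0.     0.0022]
-0.8 [-6.4 -3.2 21.3] [0.0006 0.     0.0034]
-1.2 [-9.1 -1.9 28. ] [0.0004 0.0001 0.0044]
14.4333
[[141.7, 122.2], [296.4, 121.9], [291.6, 232.9], [156.2, 233.0]]
15.0833 [ 0.53981476 -0.00070581  0.25819183]
```

View pics/pan3v.png

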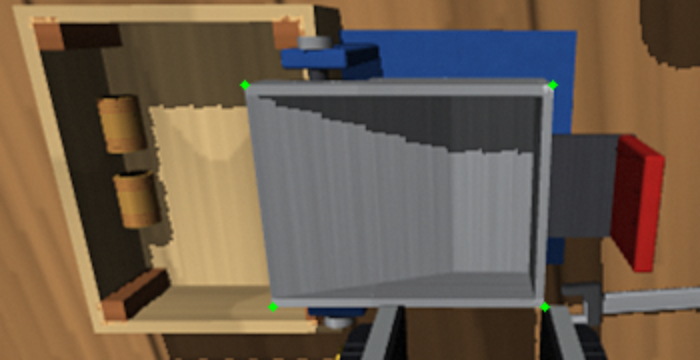

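The pan is level, with its corners on the predicted green marks, and empty; both nipples are in the crate at crop pixels (121,125) and (136,200). Next I fetch the cover.

```bash
python3 - <<'E'
from look import *
R=down(CYAW); z=.037-r.pinch_z
go([*COV[:2],.18],R); claw.command_gripper(.6)
go([*COV[:2],.08],R,r.move_straight,v=.2); go([*COV[:2],z],R,r.move_straight,v=.1)
print("f",np.round(telemetry.read_contact_force(),1))
claw.command_gripper(0,70)
print(telemetry.read_grip_width(),telemetry.read_grasp_force())
r.move_straight(np.array([*COV[:2],.1]),None,v=.1); r.move_straight(np.array([*COV[:2],.26]),None,v=.25)
print(telemetry.read_grip_width(),telemetry.read_grasp_force(),np.round(telemetry.read_contact_force(),1),telemetry.read_time())
go([*RIM[:2],.26],down(YAW)); 
e=np.array(telemetry.read_eef_pos()); print(e,telemetry.read_time())
V=snap("held")
b=blob(yellow(V[0]),proj([[*RIM[:2],.24]],*V[1:])[0]); hull=cv2.convexHull(np.argwhere(b[0])[:,::-1].astype(np.int32))[:,0]
# plate top is .024+... below grasp: TCP + pinch - .024
zt=e[2]+r.pinch_z-.024; print(cv2.minAreaRect((plane(hull,zt,*V[1:])[:,:2]*1000).astype(np.float32)),cv2.approxPolyDP(hull,4,True)[:,0].tolist())
cv2.imwrite("pics/heldv.png",V[0][...,::-1])
E
```

```text
f [ 0.5  0.2 -0.5]
0.1294546160590042 70.70045113563538
0.1269405664103926 69.50402855873108 [ 0.   0.3 -3.2] 20.0333
[ 0.5032206  -0.00147416  0.25953646] 21.0167
((504.5474548339844, 9.377265930175781), (114.39859771728516, 164.77938842773438), 81.9347915649414) [[413, 126], [381, 302], [131, 302], [100, 125]]
```

View pics/heldv.png

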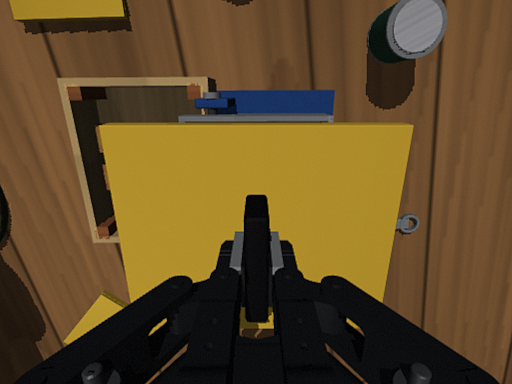

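The cover is held level in the grip, its far corners at (100,125) and (413,126), over the pan rim. From these I get its offset in the grip.

```bash
python3 - <<'E'
from look import *
V=pickle.load(open("pics/held.pkl","rb")); e=np.array(telemetry.read_eef_pos()); print(e, np.degrees(Ro.from_rotvec(telemetry.read_ee_rot()).as_matrix()[:,1]).round(2))
m=blob(yellow(V[0]),(256,160))[0]
us=np.arange(120,395,5); vs=np.array([np.argmax(m[:,u]) for u in us])-.5
zt=e[2]+r.pinch_z-.024
P=plane(np.c_[us,vs],zt,*V[1:]); k=np.polyfit(P[:,0],P[:,1],1); print("far edge yaw",np.degrees(np.arctan(k[0])), "rms",(P[:,1]-np.polyval(k,P[:,0])).std())
rr=np.arange(135,280,5); L=[];Rr=[]
for v in rr:
    w=np.nonzero(m[v])[0]; L.append(w[0]-.5); Rr.append(w[-1]+.5)
L=plane(np.c_[L,rr],zt,*V[1:]);Rr=plane(np.c_[Rr,rr],zt,*V[1:])
S=rz(np.arctan(k[0])); f=lambda Q:((Q-e)@S)
print("in tool-ish frame: far y",f(P)[:,1].mean().round(4),"left x",f(L)[:,0].mean().round(4),f(L)[:,0].std().round(4),"right x",f(Rr)[:,0].mean().round(4),f(Rr)[:,0].std().round(4))
# rim far edge visible? rim position check
E
```

```text
[ 0.50331265 -0.00139366  0.25971066] [ 5.674e+01 -7.990e+00 -3.000e-02]
far edge yaw -8.102290675895123 rms 7.273744891955542e-18
in tool-ish frame: far y 0.0683 left x -0.0822 0.0002 right x 0.0819 0.0002
```

```bash
cat >> look.py <<'E'
def goto(p,R,v=.1,n=3):
    """straight move, trimming the steady xy error"""
    c=np.array(p,float)
    for _ in range(n):
        go(c,R,r.move_straight,v=v); r.sleep(.15); e=np.array(telemetry.read_eef_pos())-p; c[:2]-=e[:2]
        if np.hypot(*e[:2])<.0005: break
    return c,e
E
python3 - <<'E'
from look import *
R=down(YAW); zs=RIM[2]-.008+.037-r.pinch_z
c,e=goto([*RIM[:2],zs+.02],R); print(c,e,np.degrees(np.arctan2(*Ro.from_rotvec(telemetry.read_ee_rot()).as_matrix()[[1,0],1])),np.round(telemetry.read_contact_force(),1))
for dz in(.010,.006,.003,.001,0,-.001,-.002):
    c[2]=zs+dz; go(c,R,r.move_straight,v=.04)
    F=np.array(telemetry.read_contact_force()); e=np.array(telemetry.read_eef_pos()); print(dz,np.round(F,1),(e-[*RIM[:2],zs]).round(4))
    if F[2]>10: break
print(telemetry.read_time()); V=snap("seat"); cv2.imwrite("pics/seatv.png",V[0][...,::-1])
E
```

```text
[0.50285878 0.00123866 0.1553    ] [ 4.41224959e-04 -3.86608732e-05  6.07168806e-04] -7.763264817479563 [ 0.6 -0.6 -3.6]
0.01 [ 0.6  0.7 -2.7] [-0.0008  0.0001  0.0096]
0.006 [-0.3 -0.  -2.4] [-0.0006  0.      0.0057]
0.003 [-0.6 -0.4 -3.1] [-0.0006  0.      0.0028]
0.001 [-0.   0.3 -2.4] [-0.0005  0.      0.0009]
0 [-2.7 -0.6  6. ] [-0.0003  0.      0.0007]
-0.001 [-5.3 -0.3 12.2] [-0.0003  0.      0.0007]
24.1667
```

View pics/seatv.png

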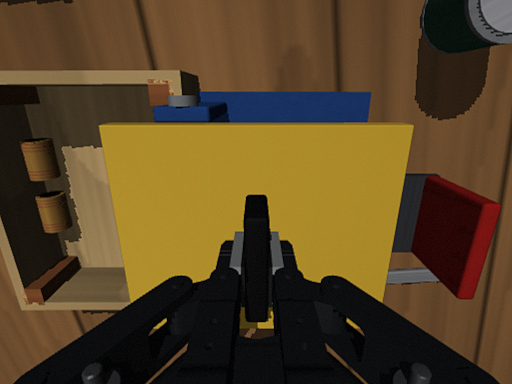

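Contact came at +0.7 mm from the computed seat height, with the skirt already about 8 mm below the rim: the cover, far edge at row 125, is seated. I'll release, back off and check.

```bash
python3 - <<'E'
from look import *
claw.command_gripper(.5)
e=np.array(telemetry.read_eef_pos()); r.move_straight(e+[0,0,.06],None,v=.08); r.move_straight(e+[0,0,.14],None,v=.2)
go(e+rz(YAW)@[0,-.05,.15],down(YAW)); V=snap("fin")
b=blob(yellow(V[0]),proj([[*RIM[:2],.13]],*V[1:])[0]); hull=cv2.convexHull(np.argwhere(b[0])[:,::-1].astype(np.int32))[:,0]
print(cv2.minAreaRect((plane(hull,.130,*V[1:])[:,:2]*1000).astype(np.float32)))
S=np.array([[x*.083,y*.068,.005] for x,y in((-1,-1),(1,-1),(1,1),(-1,1))])@rz(YAW).T+RIM
print(proj(S,*V[1:]).round(1).tolist(),cv2.approxPolyDP(hull,4,True)[:,0].tolist())
cam("top")
for n in("flange","tin","wrench"): print(n,[np.round(d["centre"],3) for d in search_frame(n,"top")][:1])
T=cam("scene"); a=cv2.resize(T[0][140:265,170:300,::-1],(400,384)); cv2.imwrite("pics/finv.png",np.hstack([cv2.resize(V[0][...,::-1],(400,300)),a[:300]]))
print(telemetry.read_time(),np.round(telemetry.read_contact_force(),1))
E
```

```text
((479.566162109375, 6.084938049316406), (8.516778945922852, 13.678325653076172), 33.394866943359375)
[[183.7, 189.5], [331.6, 189.5], [343.7, 56.2], [171.9, 56.4]] [[237, 133], [227, 124], [237, 123]]
flange [array([0.514, 0.254, 0.013])]
tin [array([0.695, 0.123, 0.058])]
wrench []
26.8917 [1.1 0.6 0.2]
```

View pics/finv.png

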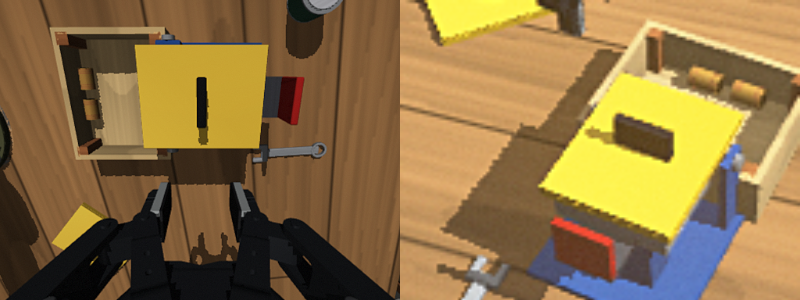

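The final view shows the cover flat on the pan, with corners within 1–2 px of the predicted seated ones ((172,56), (344,56), (184,190)). Both nipples are in the crate, and the flange, tin and wrench have not moved. Handing in.

```bash
python3 -c "
from plant import r
print(r.finish_job())"
```

```text
the job is handed in; nothing more can be done
None
```

The job is handed in at about 27 s of robot time: both nipples are in the crate, the pan is back level, cover A is seated flat on its rim, and the flange, tin and wrench were not touched; no verdict was shown.

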